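Screw the service-port cap into the floor mock-up

TASK

Pick up the loose brass cap and set it upright in the steel port of the flooring mock-up; turn it backwards (anticlockwise from above), lightly, until it drops into the start of the thread, then screw it in clockwise until its flange is fully home on the gasket, and let go. Never force it: do not press hard, cross-thread it, or wrench it against a stop, and leave the bottle, the sample stack and the pot where they stand.

Things in the scene. Friction and masses are not known exactly. Their poses are not given: they have to be found in the camera images.
- cap: Loose brass screw cap, 67.5 mm tall, about 0.28 kg, standing on its barrel end on the table. Origin: centre of the barrel's lower end; z up its axis. Barrel 48.6 mm diameter, 34.5 mm long, lowest 6 mm tapering to 40 mm; on it a round flange 80 mm diameter, 5 mm thick; on that an upright finger bar 50 mm long (cap x), 14 mm thick (cap y), 28 mm tall.
- lugs (a point): On the cap's axis, 16.5 mm above the cap's origin, level with its three round thread lugs, 5 mm thick, which stick out of the barrel to 29.5 mm from the axis at 0, 120 and 240 deg from cap x.
- seat (a point): Centre of the underside of the cap's flange, 34.5 mm above the cap's origin; turns with the cap.
- grip (a point): On the cap's axis, 58 mm above the cap's origin, in the finger bar (18.5 mm above the flange's top, 9.5 mm below the bar's top); same axes as the cap.
- port: Fixed mock-up of a piece of oak floor, 180 x 180 mm, 55 mm high, with a round steel port (94 mm outside diameter) in its middle, rim 60 mm above the table. Origin: centre of its underside on the table; z up. Inside is a coarse right-hand thread with three starts, 120 deg apart, clear bore 50.6 mm. Where the starts lie differs every time, is not measured and does not follow the port's axes.
- mouth (a point): Centre of the port's rim, 60 mm above the table. Unless set exactly at a start, the cap's lugs lie on the thread's top, its flange 14.5 mm above the rim (20 mm if on a stop's top). Turned clockwise there, they meet a hard stop. Turned anticlockwise seen from above (at most 105 deg) they reach a start and the cap drops by its own weight if held loosely; some 10 deg further they meet a hard stop.
- start (a point): On the port's axis, 13 mm below the rim: height of the lugs' middle when they have dropped into the thread start (flange 5 mm above the rim). From there 65 to 100 deg of clockwise turning runs the cap home, which takes up to about 0.3 N m against gasket and friction; more than 0.5 N m means a stop.
- bottom (a point): On the port's axis, 18 mm below the rim: height of the lugs' middle when the cap is home, flange 0 to 1 mm above the rim, pressed on the black gasket ring (77 mm diameter, 3 mm proud of the rim, gives like a spring of 3 N/mm). The last 10 to 15 deg of turning is level; at its end the lugs meet a hard stop.
- bottle: Closed clear water bottle, 64 mm diameter, 200 mm tall; origin at the centre of its underside.
- chips: Dark stack of floor samples, 60 x 90 x 30 mm; origin at the centre of its underside.
- pot: Green pencil pot, 80 mm wide, 100 mm tall; origin at the centre of its underside.
Things that resemble listed ones, but are neither listed nor needed, are in the scene too. Of the things that look like the cap, the middle-sized one is meant.

How it is judged:
By the outcome, as a careful person would: the job done as asked, in the order asked, and still so for the second after the job is handed in, with the robot touching nothing.
It also fails if it takes over 72 s, if anything falls off the work surface, if the arm or the gripper's body presses on something with over 40 N, if the wrist force passes 120 N, or if a joint passes its speed limit or range.

ROBOT

A 7-joint arm with a two-finger parallel gripper is mounted at the origin on the work surface. World frame = base frame: x ahead of the robot, y to its left, z up, the work surface at z = 0. Lengths are in m, angles in rad, forces in N, time in s.
With the tool pointing down it reaches from about 0.4 to 0.85 m from the base axis. Payload 4.4 kg.
Tool frame: the origin (TCP) lies on the centre line of the jaws, within the pads' length; the fingertips stand manip.tips_ahead ahead of it and the grasp point (between the pads) lies 3 mm ahead of it (manip.tips_ahead is the distance from the TCP to the fingertips, in m); z points along the fingers, y is the line along which they close (so a half turn about z gives the same grasp; the last joint's range is limited). The gripper opens to 94 mm and grips with 3 to 60 N. Pads are 16 mm wide; open, the fingers measure 119 mm over their backs; the gripper's body (75 mm by 177 mm) begins 78 mm behind the grasp point.
Start: joints at [-1.224, 0.628, 0.038, 1.517, -0.027, 0.996, -0.02], TCP at [0.261, 0.595, 0.227] pointing down, gripper open.
Joint ranges: [-3.06, 3.06], [-0.37, 2.12], [-1.25, 1.32], [0.18, 2.47], [-1.1, 4.24], [0.23, 1.98], [-2.94, 2.94]. Speed limits (rad/s): [2.57, 2.57, 3.14, 3.14, 3.14, 3.14, 3.14].

INTERFACE

Orientations are given as a unit quaternion [w, x, y, z].
In Python, from cell import status, optics, workorder, manip gives the robot as it stands.
- The arm moves only by the tool carry_out, never from a script. Its argument "plan" is a list of rows, each an object with "jaw": the closure, from -1 (fully open) to 1 (shut), so that 0 is half open; "travel": the shift along the tool's x, y, z in cm, a list of three; "angular": the turn, a rotation vector about the tool's x, y, z in rad, a list of three. In form: [{"jaw": jaw, "travel": [x, y, z], "angular": [ax, ay, az]}, ...]. A call has exactly 5 rows; each row is the pose to reach, as a shift and turn from the pose commanded when the call began, along the tool's axes at that moment; what a row does not reach only later rows make up. A row lasts 1/10 s, in which the tool goes at most 50 mm and 8.59 degrees, less where a joint would pass 70% of its speed; a pose out of reach is approached as far as the arm can. A call with a gripper value outside its range is refused whole. The fingers move at their own pace and stop on an object; "newtons" is the grip in N (left out, the last holds). Time passes only in rows, so rows that repeat a pose let the fingers close, or fill a call up. It gives the time, the measured TCP pose, the force, the opening and the grip force at its end, in the units of the state.
- status.get_obs(): the state, without advancing time (a new reading comes with each control period).
- optics.get_image(name): name is "side" or "top"; returns a dict with "image" (480x640x3 uint8, blue, green, red), "vfov" (degrees; the focal length in pixels is half the picture's height over the tangent of half this angle, whatever the lens; pixels are square), "cx", "cy" (the principal point, pixels), "dist" ([k1, k2, p1, p2, k3] as OpenCV has them; the pictures are not rectified), "world_to_cam" (4x4, takes a point from world to camera coordinates). Camera axes: x right, y up, looking along -z (the intrinsics and any distortion apply to the point x, -y, -z); pixel columns grow to the right and rows downward; lengths in m; the calibration is good to about 2 mm. A picture is of the moment at which its call begins. There is no depth.
- workorder.close_job(): hands the job in; it is judged then, once.
The state is a dict: "time": time; "qpos": joint angles; "qd": joint speeds; "joint_efforts": joint torques, N m; "position": TCP position; "orientation": TCP orientation; "contact_force": force on the tool from outside, world axes, zero at the start; "wrist_torque": the same for the moment, N m; "opening": finger opening in m; "gripper_force": force on a finger pad.
Only numpy, scipy, OpenCV 4.12 (cv2) and the standard library are available. Lean on these libraries where they do the work, as an engineer would, in place of code of your own. Each camera call takes 0.05 s, during which the arm holds its last target. There are 200 camera calls.

## Working session

There is one attempt and no reset: what is moved stays moved. The work goes in short steps, Python scripts to look and compute and a tool call to move; the robot and the scene stay as the last step left them, time stands still between calls to the robot, and variables do not carry over. Pictures are saved under pics/ and viewed, at most 10 in all, crops included, and the job is handed in when it is done.

Besides the shell and the picture viewer there is one more tool, called after "Request:" as name(argument=value, ...), one argument or row to a line, values as JSON. carry_out: Moves the arm, as the interface text tells. Its arguments: {"type":"object","properties":{"plan":{"type":"array","items":{"type":"object","properties":{"jaw":{"type":"number"},"travel":{"type":"array","items":{"type":"number"}},"angular":{"type":"array","items":{"type":"number"}}}}},"newtons":{"type":"number"}},"required":["plan"]}

```bash
ls; mkdir -p pics
python3 - <<'E'
from cell import status, optics, manip
import cv2
print(manip.tips_ahead, status.get_obs())
for n in ("top","side"):
    d=optics.get_image(n); cv2.imwrite(f"pics/{n}0.png",d["image"]); print({k:v for k,v in d.items() if k!="image"})
E
```

```text
pics
0.022 {'time': 0.0, 'qpos': array([-1.22378913,  0.62932175,  0.03841567,  1.51836537, -0.02702364,
        0.99627653, -0.01996632]), 'qd': array([ 8.85187792e-05, -1.11323897e-03,  1.90254592e-03, -8.55732503e-04,
       -2.38238073e-03,  2.45846542e-03,  6.70096427e-04]), 'joint_efforts': array([-1.23587834e-03, -5.49728894e+01,  1.14301845e+00, -1.86638725e+01,
       -5.22351405e-02,  2.37721635e-02,  1.59036776e-04]), 'position': array([0.26047186, 0.59485048, 0.22657023]), 'orientation': array([-1.96010492e-04,  2.04920457e-01,  9.78778191e-01, -9.06209123e-04]), 'contact_force': array([1.10044602, 0.59472761, 0.25679328]), 'wrist_torque': array([ 0.03292191,  0.03985298, -0.03065539]), 'gripper_force': 0.0, 'opening': 0.09416499945154283}
{'vfov': 43.403446219902435, 'cx': 317.8418810402141, 'cy': 242.34179535684717, 'dist': array([-0.04919433,  0.        ,  0.        ,  0.        ,  0.        ]), 'world_to_cam': array([[ 0.02918846, -0.99951571, -0.01078782,  0.00493485],
       [ 0.99812006,  0.02856243,  0.05422663, -0.57579944],
       [-0.05389224, -0.01235033,  0.99847038, -1.58087293],
       [ 0.        ,  0.        ,  0.        ,  1.        ]])}
{'vfov': 49.01722391553245, 'cx': 319.94495436475864, 'cy': 235.1111309285429, 'dist': array([-0.1144757,  0.       ,  0.       ,  0.       ,  0.       ]), 'world_to_cam': array([[ 9.99819786e-01,  1.41250083e-02,  1.26838450e-02,
        -5.67325845e-01],
       [-1.89521931e-02,  7.03944100e-01,  7.10002478e-01,
        -4.15290579e-02],
       [ 1.10007305e-03, -7.10114912e-01,  7.04084939e-01,
        -1.34123900e+00],
       [ 0.00000000e+00,  0.00000000e+00,  0.00000000e+00,
         1.00000000e+00]])}
```

View pics/top0.png

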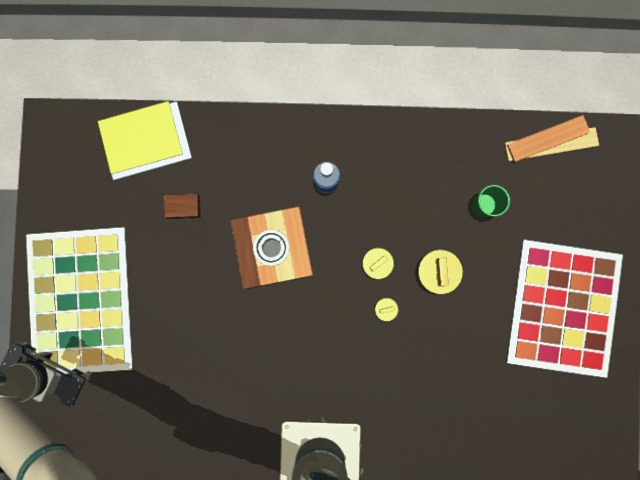

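View pics/side0.png

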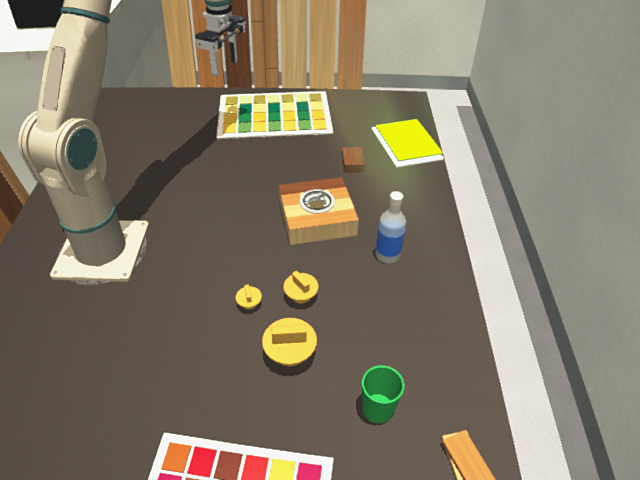

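The top view shows the middle cap at about (378,264), with the small and large ones at (387,310) and (440,272). The port is at (271,247), and the bottle, chips and pot are clear of the path. Next I'll measure these more finely.

```bash
cat > h.py <<'E'
import numpy as np, cv2
from cell import status, optics, manip
from scipy.spatial.transform import Rotation as R
def K(d):
    f=240/np.tan(np.radians(d["vfov"])/2); return np.array([[f,0,d["cx"]],[0,f,d["cy"]],[0,0,1.]])
def back(d,px,z):
    "pixels -> world points at height z"
    n=cv2.undistortPoints(np.float64(px).reshape(-1,1,2),K(d),d["dist"])[:,0]
    W=d["world_to_cam"]; r=np.c_[n[:,0],-n[:,1],-np.ones(len(n))]@W[:3,:3]; c=-W[:3,:3].T@W[:3,3]
    return c+r*((z-c[2])/r[:,2])[:,None]
def proj(d,P):
    W=d["world_to_cam"]; p=(np.atleast_2d(P)@W[:3,:3].T+W[:3,3])*[1,-1,-1]
    return cv2.projectPoints(p,np.zeros(3),np.zeros(3),K(d),d["dist"])[0][:,0]
def rect(d,c,z,half=0.06,n=480):
    "orthophoto at height z centred on world c: image right = -y, up = +x"
    g=np.linspace(-half,half,n); X,Y=np.meshgrid(c[0]-g,c[1]-g,indexing="ij")
    m=proj(d,np.c_[X.ravel(),Y.ravel(),np.full(X.size,z)]).reshape(n,n,2).astype(np.float32)
    return cv2.remap(d["image"],m[...,0],m[...,1],cv2.INTER_CUBIC)
def quick():
    o=status.get_obs(); q=o["orientation"]; r=R.from_quat(np.r_[q[1:],q[0]])
    return o,r
E
python3 - <<'E'
from h import *
d=optics.get_image("top"); s=optics.get_image("side")
hsv=cv2.cvtColor(d["image"],cv2.COLOR_BGR2HSV)
m=cv2.inRange(hsv,(18,100,60),(35,255,255)); m[:230]=0; m[330:]=0; m[:,:345]=0;m[:,480:]=0
n,l,st,c=cv2.connectedComponentsWithStats(m)
for i in range(1,n):
    if st[i][4]>100:
        print(st[i],c[i],back(d,c[i],.0395))
hs=cv2.cvtColor(s["image"],cv2.COLOR_BGR2HSV)
m=cv2.inRange(hs,(18,100,60),(35,255,255)); n,l,st,c=cv2.connectedComponentsWithStats(m)
for i in range(1,n):
    if st[i][4]>100 and 240<c[i][1]<380: print('side',st[i],c[i],back(s,c[i],.0395))
print(back(d,[[378,264],[271,247]],.0395), back(d,[[271,247]],.06), back(s,[[317.5,201]],.06))
cc=back(d,[[378,264]],.0675)[0]; pc=back(d,[[271,247]],.06)[0]
A=rect(d,cc,.0675,n=380); B=rect(d,pc,.06,n=380); C=rect(s,cc,.0675,n=380)[:,:]; D=rect(s,pc,.06,n=380)
# orthophotos: 0.12m/380px
cv2.imwrite("pics/ortho0.png",cv2.resize(np.vstack([np.hstack([A,B]),np.hstack([C,D])]),(600,600)))
E
```

```text
[362 248  32  32 796] [377.51884422 263.16708543] [[ 0.5243347  -0.13550754  0.0395    ]]
[ 418  249   45   46 1602] [439.97815231 271.41947566] [[ 0.50750859 -0.29848834  0.0395    ]]
[375 298  24  24 441] [386.14058957 309.0952381 ] [[ 0.40596796 -0.16077004  0.0395    ]]
side [284 270  35  34 835] [300.39520958 286.87664671] [[ 0.52364592 -0.13678729  0.0395    ]]
side [236 284  26  26 477] [248.29140461 296.83438155] [[ 0.4063331  -0.16931444  0.0395    ]]
side [ 262  318   55   49 2058] [289.11953353 341.26433431] [[ 0.50567346 -0.28663522  0.0395    ]]
[[ 0.52220501 -0.13681102  0.0395    ]
 [ 0.55846279  0.14312312  0.0395    ]] [[0.55756083 0.1412788  0.06      ]] [[0.55815107 0.1423912  0.06      ]]
```

View pics/ortho0.png

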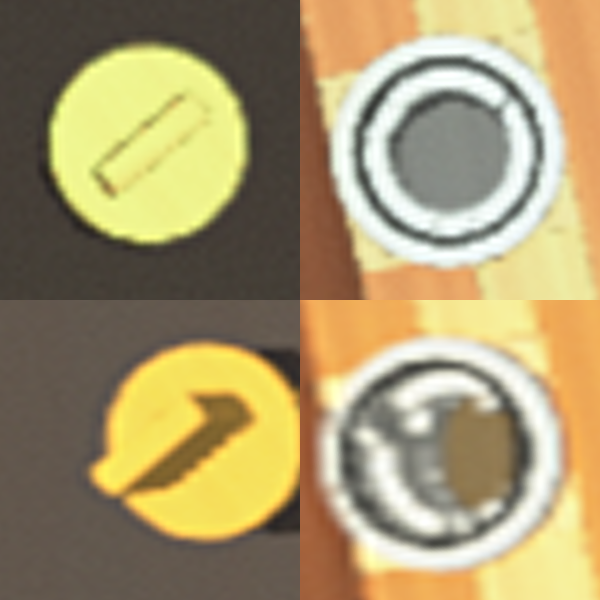

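The top tiles show the cap's bar lying at about -50° in world yaw, and the cap centre is near (0.524, -0.136). The port centre is near (0.558, 0.142). I'll move towards the cap now.

Request:
carry_out(
  plan=[
    {"jaw": -1, "travel": [-3, -3.2, 0], "angular": [0, 0, 0]},
    {"jaw": -1, "travel": [-6.3, -6.7, 0], "angular": [0, 0, 0]},
    {"jaw": -1, "travel": [-9.6, -10.2, 0], "angular": [0, 0, 0]},
    {"jaw": -1, "travel": [-12.9, -13.7, 0], "angular": [0, 0, 0]},
    {"jaw": -1, "travel": [-16.2, -17.2, 0], "angular": [0, 0, 0]},
  ],
)

```text
time: 0.7
position: [0.3405, 0.371, 0.2275]
orientation: [0.0, 0.205, 0.979, 0.0]
contact_force: [2.1, -1.0, -0.1]
opening: 0.0942
gripper_force: 0.0
```

Request:
carry_out(
  plan=[
    {"jaw": -1, "travel": [-3.3, -3.5, 0], "angular": [0, 0, 0]},
    {"jaw": -1, "travel": [-6.6, -7.0, 0], "angular": [0, 0, 0]},
    {"jaw": -1, "travel": [-9.9, -10.5, 0], "angular": [0, 0, 0]},
    {"jaw": -1, "travel": [-13.2, -14, 0], "angular": [0, 0, 0]},
    {"jaw": -1, "travel": [-16.5, -17.5, 0], "angular": [0, 0, 0]},
  ],
)

```text
time: 1.2
position: [0.4214, 0.1446, 0.2276]
orientation: [0.0, 0.205, 0.979, 0.0]
contact_force: [0.8, -0.1, 0.8]
opening: 0.0939
gripper_force: 0.0
```

Request:
carry_out(
  plan=[
    {"jaw": -1, "travel": [-3.3, -3.5, 0], "angular": [0, 0, 0.09]},
    {"jaw": -1, "travel": [-6.6, -7.0, 0], "angular": [0, 0, 0.18]},
    {"jaw": -1, "travel": [-9.9, -10.5, 1], "angular": [0, 0, 0.27]},
    {"jaw": -1, "travel": [-13.2, -14, 3], "angular": [0, 0, 0.36]},
    {"jaw": -1, "travel": [-16, -17, 5], "angular": [0, 0, 0.45]},
  ],
)

```text
time: 1.7
position: [0.5004, -0.0758, 0.1774]
orientation: [0.001, 0.42, 0.907, 0.0]
contact_force: [1.3, 0.9, 0.6]
opening: 0.0942
gripper_force: 0.0
```

```bash
cat >> h.py <<'E'
def goal(pos,yaw=None):
    "print shift (cm) and turn in tool axes to bring TCP to pos with tool x at world yaw (deg)"
    o,r=quick(); x=r.as_matrix()[:,0]; cy=np.degrees(np.arctan2(x[1],x[0]))
    print("t",round(o["time"],2),"pos",o["position"].round(4),"yaw",round(cy,2),"open",round(o["opening"]*1e3,1),"tiltz",r.as_matrix()[:,2].round(3),"q",o["qpos"].round(2))
    print("F",o["contact_force"].round(2),"T",o["wrist_torque"].round(3),"grip",round(o["gripper_force"],1))
    if pos is not None:
        t=R.from_matrix(np.c_[[np.cos(np.radians(yaw)),np.sin(np.radians(yaw)),0],[np.sin(np.radians(yaw)),-np.cos(np.radians(yaw)),0],[0,0,-1]])
        print("travel cm",(100*r.inv().apply(np.array(pos)-o["position"])).round(2),"ang",(r.inv()*t).as_rotvec().round(3))
E
python3 - <<'E'
from h import *
goal((.524,-.136,.16),130.5)
d=optics.get_image("top"); s=optics.get_image("side")
A=rect(d,(.524,-.136),.0675,n=400); C=rect(s,(.524,-.136),.0675,n=400)
cv2.imwrite("pics/o1.png",np.hstack([A,C]))
E
```

```text
t 1.7 pos [ 0.5004 -0.0758  0.1774] yaw 130.32 open 94.2 tiltz [ 0.002 -0.    -1.   ] q [-0.05  0.5   0.21  1.97 -0.16  0.68  0.96]
F [1.27 0.92 0.57] T [ 0.032 -0.001  0.002] grip 0.0
travel cm [-6.11 -2.1   1.75] ang [ 0.001  0.002 -0.003]
```

View pics/o1.png

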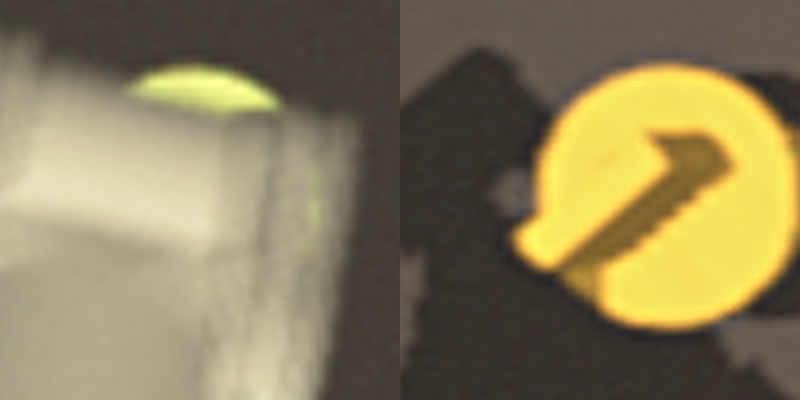

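The cap lies as estimated, and the side view confirms the bar at about -49°. I'll go over it and descend.

Request:
carry_out(
  plan=[
    {"jaw": -1, "travel": [-3, -1, 1], "angular": [0, 0, 0]},
    {"jaw": -1, "travel": [-6.1, -2.1, 2], "angular": [0, 0, 0]},
    {"jaw": -1, "travel": [-6.1, -2.1, 4], "angular": [0, 0, 0]},
    {"jaw": -0.5, "travel": [-6.1, -2.1, 6], "angular": [0, 0, 0]},
    {"jaw": -0.5, "travel": [-6.1, -2.1, 7], "angular": [0, 0, 0]},
  ],
)

```text
time: 2.3
position: [0.5223, -0.1325, 0.1062]
orientation: [-0.001, 0.418, 0.909, 0.0]
contact_force: [-0.4, -0.8, 0.1]
opening: 0.0815
gripper_force: 0.0
```

Run:
```python
from h import *
goal((.524,-.136,.0645),130.5)
s=optics.get_image("side")
cv2.imwrite("pics/s2.png",cv2.resize(s["image"][200:350,220:400],None,fx=4,fy=4,interpolation=cv2.INTER_CUBIC))
```

```text
t 2.3 pos [ 0.5223 -0.1325  0.1062] yaw 130.62 open 81.5 tiltz [-0.002  0.001 -1.   ] q [ 0.09  0.65  0.17  1.94 -0.19  0.57  1.09]
F [-0.42 -0.75  0.1 ] T [ 0.009  0.022 -0.026] grip 0.0
travel cm [-0.39 -0.09  4.17] ang [-0.001 -0.002  0.002]
```

View pics/s2.png

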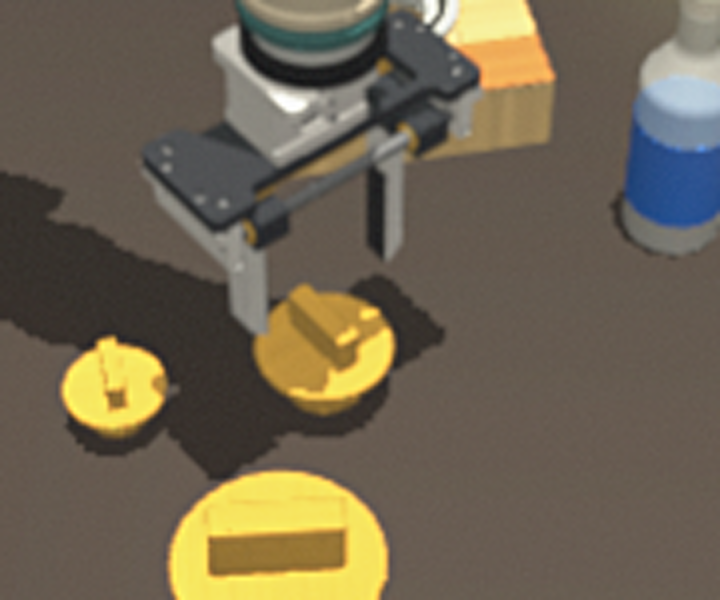

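The jaws straddle the bar squarely. I'll go down slowly and check the position before closing.

Request:
carry_out(
  plan=[
    {"jaw": -0.5, "travel": [0, 0, 1], "angular": [0, 0, 0]},
    {"jaw": -0.5, "travel": [0, 0, 2], "angular": [0, 0, 0]},
    {"jaw": -0.5, "travel": [0, 0, 3], "angular": [0, 0, 0]},
    {"jaw": -0.5, "travel": [0, 0, 3.5], "angular": [0, 0, 0]},
    {"jaw": -0.5, "travel": [0, 0, 3.5], "angular": [0, 0, 0]},
  ],
)

```text
time: 2.85
position: [0.5226, -0.1334, 0.0717]
orientation: [-0.001, 0.418, 0.908, -0.0]
contact_force: [0.1, -0.6, 0.4]
opening: 0.0706
gripper_force: 0.0
```

Run:
```python
from h import *
goal((.524,-.136,.0645),130.5)
```

```text
t 2.85 pos [ 0.5226 -0.1334  0.0717] yaw 130.57 open 70.6 tiltz [-0.001  0.    -1.   ] q [ 0.1   0.71  0.15  1.96 -0.2   0.49  1.1 ]
F [ 0.05 -0.64  0.44] T [-0.042  0.036 -0.005] grip 0.0
travel cm [-0.29 -0.07  0.72] ang [-0.001 -0.001  0.001]
```

Request:
carry_out(
  plan=[
    {"jaw": -0.2, "travel": [-0.15, 0, 0.35], "angular": [0, 0, 0]},
    {"jaw": 0.2, "travel": [-0.3, -0.05, 0.7], "angular": [0, 0, 0]},
    {"jaw": 0.5, "travel": [-0.3, -0.05, 0.7], "angular": [0, 0, 0]},
    {"jaw": 0.8, "travel": [-0.3, -0.05, 0.7], "angular": [0, 0, 0]},
    {"jaw": 1, "travel": [-0.3, -0.05, 0.7], "angular": [0, 0, 0]},
  ],
  newtons=25,
)

```text
time: 3.35
position: [0.5248, -0.1362, 0.0656]
orientation: [0.0, 0.418, 0.908, 0.0]
contact_force: [0.3, 0.6, -0.9]
opening: 0.0341
gripper_force: 0.0
```

Request:
carry_out(
  plan=[
    {"jaw": 1, "travel": [0, 0, 0], "angular": [0, 0, 0]},
    {"jaw": 1, "travel": [0, 0, 0], "angular": [0, 0, 0]},
    {"jaw": 1, "travel": [0, 0, 0], "angular": [0, 0, 0]},
    {"jaw": 1, "travel": [0, 0, 0], "angular": [0, 0, 0]},
    {"jaw": 1, "travel": [0, 0, 0], "angular": [0, 0, 0]},
  ],
)

```text
time: 3.85
position: [0.5248, -0.1361, 0.0655]
orientation: [0.0, 0.418, 0.908, 0.0]
contact_force: [0.4, 0.6, 0.9]
opening: 0.0133
gripper_force: 25.0
```

Run:
```python
from h import *
goal((.524,-.136,.0645),130.5)
```

```text
t 3.85 pos [ 0.5248 -0.1361  0.0655] yaw 130.57 open 13.3 tiltz [ 0.  0. -1.] q [ 0.11  0.72  0.14  1.95 -0.21  0.48  1.11]
F [0.37 0.58 0.91] T [-0.044  0.025  0.   ] grip 25.0
travel cm [ 0.06 -0.06  0.1 ] ang [0.    0.    0.001]
```

Gripped at 25 N. Lifting and carrying to the port.

Request:
carry_out(
  plan=[
    {"jaw": 1, "travel": [0, 0, -1], "angular": [0, 0, 0]},
    {"jaw": 1, "travel": [0, 0, -3], "angular": [0, 0, 0]},
    {"jaw": 1, "travel": [0, 0, -6], "angular": [0, 0, 0]},
    {"jaw": 1, "travel": [0, 0, -9], "angular": [0, 0, 0]},
    {"jaw": 1, "travel": [0, 0, -11], "angular": [0, 0, 0]},
  ],
)

```text
time: 4.35
position: [0.5249, -0.1364, 0.1777]
orientation: [0.001, 0.418, 0.908, 0.0]
contact_force: [0.8, 0.2, -2.6]
opening: 0.0142
gripper_force: 25.0
```

Request:
carry_out(
  plan=[
    {"jaw": 1, "travel": [1.5, 1.6, 0], "angular": [0, 0, 0.0]},
    {"jaw": 1, "travel": [4, 4.3, 0], "angular": [0, 0, 0.1]},
    {"jaw": 1, "travel": [7, 7.6, 0], "angular": [0, 0, 0.2]},
    {"jaw": 1, "travel": [10, 10.9, 0], "angular": [0, 0, 0.3]},
    {"jaw": 1, "travel": [13, 14.2, 0], "angular": [0, 0, 0.4]},
  ],
)

```text
time: 4.85
position: [0.5476, 0.0566, 0.1758]
orientation: [-0.0, 0.592, 0.806, -0.0]
contact_force: [0.4, 0.2, -3.0]
opening: 0.0141
gripper_force: 25.0
```

Run:
```python
from h import *
goal((.558,.142,.165),100)
```

```text
t 4.85 pos [0.5476 0.0566 0.1758] yaw 107.38 open 14.1 tiltz [-0.  0. -1.] q [-0.38  0.57  0.34  1.86 -0.27  0.75  0.41]
F [ 0.35  0.25 -3.05] T [-0.068 -0.022  0.019] grip 25.0
travel cm [7.84 3.55 1.09] ang [-0.    -0.     0.129]
```

Request:
carry_out(
  plan=[
    {"jaw": 1, "travel": [3, 1.4, 0], "angular": [0, 0, 0.1]},
    {"jaw": 1, "travel": [5.8, 2.6, 0], "angular": [0, 0, 0.13]},
    {"jaw": 1, "travel": [7.6, 3.4, 0], "angular": [0, 0, 0.13]},
    {"jaw": 1, "travel": [7.8, 3.5, 0], "angular": [0, 0, 0.13]},
    {"jaw": 1, "travel": [7.8, 3.5, 0], "angular": [0, 0, 0.13]},
  ],
)

```text
time: 5.35
position: [0.5572, 0.1396, 0.1755]
orientation: [-0.0, 0.641, 0.767, -0.0]
contact_force: [-0.4, -0.3, -3.1]
opening: 0.0138
gripper_force: 25.0
```

Run:
```python
from h import *
goal((.558,.142,.135),100)
s=optics.get_image("side"); d=optics.get_image("top")
p=proj(s,[[.558,.142,.06]])[0]
def c(im,p,w,h,f): 
    x,y=int(p[0]-w/2),int(p[1]-h/2); return cv2.resize(im[y:y+h,x:x+w],None,fx=f,fy=f,interpolation=cv2.INTER_CUBIC)
a=c(s["image"],(p[0],p[1]-15),130,150,4); print(int(p[0]-65),int(p[1]-90))
cv2.imwrite("pics/p1.png",a)
```

```text
t 5.35 pos [0.5572 0.1396 0.1755] yaw 100.25 open 13.8 tiltz [-0.001 -0.001 -1.   ] q [-0.54  0.61  0.38  1.79 -0.31  0.79  0.18]
F [-0.4  -0.3  -3.07] T [-0.123  0.074 -0.009] grip 25.0
travel cm [0.22 0.12 4.05] ang [-0.001  0.001  0.004]
252 111
```

View pics/p1.png

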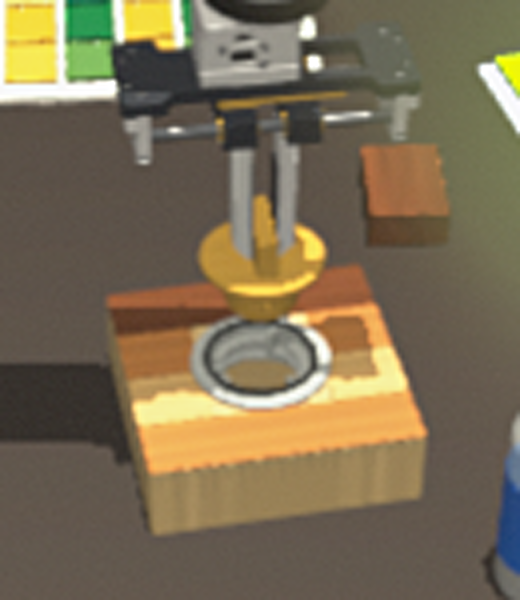

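The side view shows the cap hanging above the port: flange centre at about (262,255) and ring centre at about (261,361) in the crop. I'll fit both properly in the two cameras.

Run:
```python
from h import *
from scipy.optimize import least_squares
s=optics.get_image("side"); o,r=quick(); p=o["position"]
hs=cv2.cvtColor(s["image"],cv2.COLOR_BGR2HSV)
# flange: lateral (column) extent + top front edge via model: flange silhouette vs mask
m=cv2.inRange(hs,(15,110,60),(35,255,255)); m[:150]=0; m[195:]=0; m[:,:295]=0; m[:,340:]=0
ys,xs=np.nonzero(m); print("mask",xs.min(),xs.max(),ys.min(),ys.max())
for y in range(164,186): 
    k=xs[ys==y]; print(y,k.min() if len(k) else 0,k.max() if len(k) else 0,end="; ")
t=np.linspace(0,2*np.pi,180)
for z in (.0345,.0395):
    P=np.c_[p[0]+.04*np.cos(t),p[1]+.04*np.sin(t),np.full(180,p[2]-.0655+z)]; q=proj(s,P)
    print("\npred z",z,q.min(0).round(1),q.max(0).round(1))
# ring: bright low-saturation pixels' outer contour
g=((hs[...,1]<60)&(hs[...,2]>140)).astype(np.uint8); g[:170]=0;g[235:]=0;g[:,:280]=0;g[:,355:]=0
c=max(cv2.findContours(g,cv2.RETR_EXTERNAL,cv2.CHAIN_APPROX_NONE)[0],key=cv2.contourArea); h=cv2.convexHull(c); e=cv2.fitEllipse(h)
print("ring",e, back(s,[e[0]],.06))
P=np.c_[.557+.047*np.cos(t),.142+.047*np.sin(t),np.full(180,.06)]; q=proj(s,P); print("pred ring at .557,.142",cv2.fitEllipse(q.astype(np.float32)))
```

```text
mask 297 339 160 194
164 315 319; 165 315 320; 166 315 320; 167 308 327; 168 306 329; 169 304 330; 170 303 331; 171 303 332; 172 302 332; 173 302 333; 174 302 333; 175 302 333; 176 302 333; 177 302 333; 178 302 332; 179 302 332; 180 303 331; 181 304 330; 182 305 329; 183 306 328; 184 308 327; 185 308 326; 
pred z 0.0345 [301.8 167.5] [333.3 187.1]

pred z 0.0395 [301.8 165.9] [333.4 185.6]
ring ((316.8186950683594, 201.0758819580078), (23.034753799438477, 34.80335235595703), 90.11653900146484) [[0.55634519 0.14203258 0.06      ]]
pred ring at .557,.142 ((317.058837890625, 201.37217712402344), (23.257572174072266, 35.35432815551758), 90.69658660888672)
```

The cap hangs on the TCP axis and the port is at about (0.557, 0.142), so it needs about 2.3 mm more in y. I'll correct and lower the taper into the mouth.

Request:
carry_out(
  plan=[
    {"jaw": 1, "travel": [0.15, 0.02, 1], "angular": [0, 0, 0]},
    {"jaw": 1, "travel": [0.25, 0.04, 2.5], "angular": [0, 0, 0]},
    {"jaw": 1, "travel": [0.25, 0.04, 4], "angular": [0, 0, 0]},
    {"jaw": 1, "travel": [0.25, 0.04, 5], "angular": [0, 0, 0]},
    {"jaw": 1, "travel": [0.25, 0.04, 5.3], "angular": [0, 0, 0]},
  ],
)

```text
time: 6.0
position: [0.5568, 0.1417, 0.121]
orientation: [-0.001, 0.642, 0.767, -0.001]
contact_force: [-0.1, -0.1, -3.3]
opening: 0.0138
gripper_force: 25.0
```

Request:
carry_out(
  plan=[
    {"jaw": 1, "travel": [0, 0, 0.1], "angular": [0, 0, 0]},
    {"jaw": 1, "travel": [0, 0, 0.2], "angular": [0, 0, 0]},
    {"jaw": 1, "travel": [0, 0, 0.3], "angular": [0, 0, 0]},
    {"jaw": 1, "travel": [0, 0, 0.4], "angular": [0, 0, 0]},
    {"jaw": 1, "travel": [0, 0, 0.4], "angular": [0, 0, 0]},
  ],
  newtons=12,
)

```text
time: 6.5
position: [0.5578, 0.1425, 0.1186]
orientation: [0.0, 0.641, 0.767, 0.0]
contact_force: [0.0, 0.7, -3.5]
opening: 0.0142
gripper_force: 12.0
```

Run:
```python
from h import *
goal((.557,.142,.11),100)
```

```text
t 6.5 pos [0.5578 0.1425 0.1186] yaw 100.2 open 14.2 tiltz [ 0.  0. -1.] q [-0.51  0.69  0.34  1.84 -0.35  0.67  0.21]
F [ 0.02  0.73 -3.5 ] T [-0.04   0.059 -0.034] grip 12.0
travel cm [-0.04 -0.08  0.86] ang [ 0.    -0.     0.004]
```

Request:
carry_out(
  plan=[
    {"jaw": 1, "travel": [0, 0, 0.1], "angular": [0, 0, 0]},
    {"jaw": 1, "travel": [0, -0.05, 0.25], "angular": [0, 0, 0]},
    {"jaw": 1, "travel": [0, -0.05, 0.4], "angular": [0, 0, 0]},
    {"jaw": 1, "travel": [0, -0.05, 0.5], "angular": [0, 0, 0]},
    {"jaw": 1, "travel": [0, -0.05, 0.5], "angular": [0, 0, 0]},
  ],
)

```text
time: 7.0
position: [0.5571, 0.1423, 0.1132]
orientation: [-0.0, 0.641, 0.767, -0.0]
contact_force: [0.4, -0.5, -4.0]
opening: 0.0138
gripper_force: 12.0
```

Request:
carry_out(
  plan=[
    {"jaw": 1, "travel": [0, 0, 0.1], "angular": [0, 0, 0]},
    {"jaw": 1, "travel": [0, 0, 0.2], "angular": [0, 0, 0]},
    {"jaw": 1, "travel": [0, 0, 0.3], "angular": [0, 0, 0]},
    {"jaw": 1, "travel": [0, 0, 0.4], "angular": [0, 0, 0]},
    {"jaw": 1, "travel": [0, 0, 0.4], "angular": [0, 0, 0]},
  ],
)

```text
time: 7.5
position: [0.5571, 0.1424, 0.1093]
orientation: [-0.0, 0.641, 0.767, -0.0]
contact_force: [0.1, 0.1, -3.3]
opening: 0.0141
gripper_force: 12.0
```

Run:
```python
from h import *
goal((.557,.142,.1055),100)
```

```text
t 7.5 pos [0.5571 0.1424 0.1093] yaw 100.2 open 14.1 tiltz [-0. -0. -1.] q [-0.51  0.7   0.33  1.84 -0.35  0.65  0.21]
F [ 0.08  0.09 -3.31] T [-0.019  0.104 -0.058] grip 12.0
travel cm [-0.04 -0.01  0.38] ang [-0.    -0.     0.003]
```

Request:
carry_out(
  plan=[
    {"jaw": 1, "travel": [0, 0, 0.05], "angular": [0, 0, 0]},
    {"jaw": 1, "travel": [0, 0, 0.12], "angular": [0, 0, 0]},
    {"jaw": 1, "travel": [0, 0, 0.2], "angular": [0, 0, 0]},
    {"jaw": 1, "travel": [0, 0, 0.25], "angular": [0, 0, 0]},
    {"jaw": 1, "travel": [0, 0, 0.25], "angular": [0, 0, 0]},
  ],
)

```text
time: 8.0
position: [0.5571, 0.1424, 0.1068]
orientation: [-0.0, 0.641, 0.767, -0.0]
contact_force: [-0.8, 0.3, -3.2]
opening: 0.014
gripper_force: 12.0
```

Request:
carry_out(
  plan=[
    {"jaw": 1, "travel": [0, 0, 0.03], "angular": [0, 0, 0]},
    {"jaw": 1, "travel": [0, 0, 0.06], "angular": [0, 0, 0]},
    {"jaw": 1, "travel": [0, 0, 0.1], "angular": [0, 0, 0]},
    {"jaw": 1, "travel": [0, 0, 0.1], "angular": [0, 0, 0]},
    {"jaw": 1, "travel": [0, 0, 0.1], "angular": [0, 0, 0]},
  ],
)

```text
time: 8.5
position: [0.5572, 0.1423, 0.1059]
orientation: [-0.0, 0.641, 0.767, -0.0]
contact_force: [0.1, 0.8, -3.5]
opening: 0.014
gripper_force: 12.0
```

Run:
```python
from h import *
goal((.557,.142,.1055),100)
```

```text
t 8.5 pos [0.5572 0.1423 0.1059] yaw 100.2 open 14.0 tiltz [-0. -0. -1.] q [-0.51  0.71  0.33  1.85 -0.36  0.65  0.21]
F [ 0.08  0.77 -3.51] T [-0.065  0.068  0.001] grip 12.0
travel cm [-0.03 -0.03  0.04] ang [-0.     0.     0.003]
```

Request:
carry_out(
  plan=[
    {"jaw": 1, "travel": [0, 0, 0.03], "angular": [0, 0, 0]},
    {"jaw": 1, "travel": [0, 0, 0.06], "angular": [0, 0, 0]},
    {"jaw": 1, "travel": [0, 0, 0.1], "angular": [0, 0, 0]},
    {"jaw": 1, "travel": [0, 0, 0.1], "angular": [0, 0, 0]},
    {"jaw": 1, "travel": [0, 0, 0.1], "angular": [0, 0, 0]},
  ],
  newtons=6,
)

```text
time: 9.0
position: [0.5573, 0.1424, 0.1053]
orientation: [0.0, 0.642, 0.767, 0.0]
contact_force: [-1.0, -0.4, 2.7]
opening: 0.0136
gripper_force: 6.0
```

Run:
```python
from h import *
goal((.557,.142,.1055),100)
```

```text
t 9.0 pos [0.5573 0.1424 0.1053] yaw 100.19 open 13.6 tiltz [ 0.  0. -1.] q [-0.51  0.71  0.33  1.85 -0.36  0.65  0.22]
F [-0.98 -0.39  2.7 ] T [-0.076  0.362  0.046] grip 6.0
travel cm [-0.03 -0.03 -0.02] ang [ 0.    -0.     0.003]
```

Contact at TCP z = 0.1053 with about 6 N less load, just where the thread's top was expected. Now I'll open the jaws a little so the cap is held loosely, take a baseline, and turn anticlockwise in small steps while watching for the drop.

Request:
carry_out(
  plan=[
    {"jaw": 0.67, "travel": [0, 0, -0.05], "angular": [0, 0, 0]},
    {"jaw": 0.67, "travel": [0, 0, -0.05], "angular": [0, 0, 0]},
    {"jaw": 0.67, "travel": [0, 0, -0.05], "angular": [0, 0, 0]},
    {"jaw": 0.67, "travel": [0, 0, -0.05], "angular": [0, 0, -0.05]},
    {"jaw": 0.67, "travel": [0, 0, -0.05], "angular": [0, 0, -0.1]},
  ],
)

```text
time: 9.5
position: [0.5573, 0.1424, 0.1054]
orientation: [0.0, 0.601, 0.799, -0.0]
contact_force: [-0.0, 0.6, -0.6]
opening: 0.0157
gripper_force: 1.7
```

```bash
cat >> h.py <<'E'
def look(save=None):
    "flange in side view: mean row and extent of the wide brass rows"
    goal(None); s=optics.get_image("side"); hs=cv2.cvtColor(s["image"],cv2.COLOR_BGR2HSV)
    m=cv2.inRange(hs,(20,140,80),(34,255,255))[150:225,295:341]; n=(m>0).sum(1); y=np.nonzero(n>=24)[0]+150
    c=np.nonzero(m[y-150].any(0))[0]+295 if len(y) else [0]
    print("flange rows",y.min() if len(y) else None,y.max() if len(y) else None,"mean",y.mean().round(2),"cols",c[0],c[-1],"area",n.sum())
    if save: cv2.imwrite(save,cv2.resize(s["image"][140:240,260:380],None,fx=5,fy=5,interpolation=cv2.INTER_CUBIC))
E
python3 -c "
from h import *
look('pics/l0.png')"
```

```text
t 9.5 pos [0.5573 0.1424 0.1054] yaw 106.05 open 15.7 tiltz [ 0. -0. -1.] q [-0.49  0.7   0.3   1.85 -0.33  0.64  0.29]
F [-0.05  0.59 -0.61] T [-0.043  0.085 -0.02 ] grip 1.7
flange rows None None mean nan cols 0 0 area 291h.py:35: RuntimeWarning: Mean of empty slice.
  print("flange rows",y.min() if len(y) else None,y.max() if len(y) else None,"mean",y.mean().round(2),"cols",c[0],c[-1],"area",n.sum())
  ret = ret.dtype.type(ret / rcount)
```

View pics/l0.png

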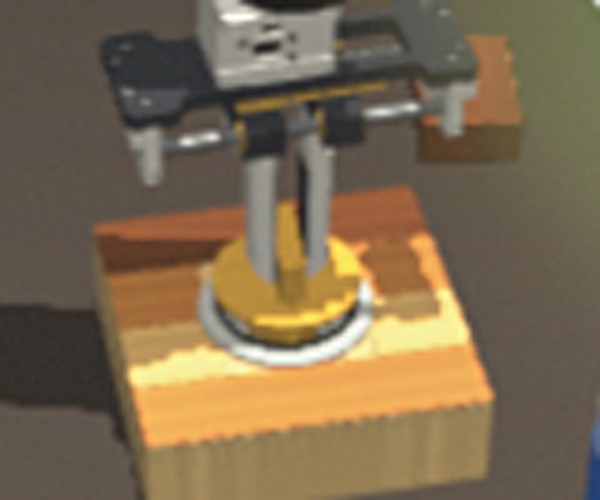

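The cap sits upright on the thread top, with the flange's front lip near row 340 of the crop and a dark gap and the white ring below it. I'll use the lip's row as the drop detector.

```bash
cat >> h.py <<'E'
def look(save=None):
    "flange lip in side view: subpixel row where saturation falls below 110 going down, per column"
    goal(None); s=optics.get_image("side"); hs=cv2.cvtColor(s["image"],cv2.COLOR_BGR2HSV).astype(float)
    out=[]
    for c in range(306,330):
        v=hs[:,c,1]; y=np.argmin(v[198:222])+198
        while v[y]<110: y-=1
        out.append(y+(v[y]-110)/(v[y]-v[y+1]))
    print("lip row mean",np.mean(out).round(2),np.round(out[::4],1))
    if save: cv2.imwrite(save,cv2.resize(s["image"][140:240,260:380],None,fx=5,fy=5,interpolation=cv2.INTER_CUBIC))
E
python3 -c "
from h import *
look()"
```

```text
t 9.55 pos [0.5572 0.1424 0.1054] yaw 106.14 open 15.7 tiltz [ 0.  0. -1.] q [-0.49  0.7   0.3   1.85 -0.33  0.64  0.29]
F [ 0.5   0.7  -0.51] T [-0.021  0.003 -0.006] grip 0.6
lip row mean 205.79 [202.3 206.2 208.2 208.4 207.5 203.6]
```

Request:
carry_out(
  plan=[
    {"jaw": 0.67, "travel": [0, 0, 0], "angular": [0, 0, -0.04]},
    {"jaw": 0.67, "travel": [0, 0, 0], "angular": [0, 0, -0.08]},
    {"jaw": 0.67, "travel": [0, 0, 0], "angular": [0, 0, -0.1]},
    {"jaw": 0.67, "travel": [0, 0, 0], "angular": [0, 0, -0.1]},
    {"jaw": 0.67, "travel": [0, 0, 0], "angular": [0, 0, -0.1]},
  ],
)

```text
time: 10.1
position: [0.5572, 0.1423, 0.1054]
orientation: [-0.0, 0.562, 0.827, -0.0]
contact_force: [0.0, -0.1, -0.0]
opening: 0.0154
gripper_force: 0.8
```

```bash
python3 -c "
from h import *
look()"
```

```text
t 10.1 pos [0.5572 0.1423 0.1054] yaw 111.64 open 15.4 tiltz [-0.  0. -1.] q [-0.47  0.7   0.27  1.85 -0.3   0.64  0.36]
F [ 0.02 -0.1  -0.04] T [-0.046  0.013  0.013] grip 0.8
lip row mean 205.82 [202.6 206.2 208.2 208.4 207.4 203.5]
```

Request:
carry_out(
  plan=[
    {"jaw": 0.67, "travel": [0, 0, 0], "angular": [0, 0, -0.04]},
    {"jaw": 0.67, "travel": [0, 0, 0], "angular": [0, 0, -0.08]},
    {"jaw": 0.67, "travel": [0, 0, 0], "angular": [0, 0, -0.12]},
    {"jaw": 0.67, "travel": [0, 0, 0], "angular": [0, 0, -0.14]},
    {"jaw": 0.67, "travel": [0, 0, 0], "angular": [0, 0, -0.14]},
  ],
)

```text
time: 10.65
position: [0.5574, 0.1423, 0.1056]
orientation: [0.0, 0.502, 0.865, 0.0]
contact_force: [-0.6, 0.3, 0.3]
opening: 0.0157
gripper_force: 0.0
```

```bash
python3 -c "
from h import *
look()"
```

```text
t 10.65 pos [0.5574 0.1423 0.1056] yaw 119.71 open 15.7 tiltz [ 0.  0. -1.] q [-0.45  0.7   0.23  1.84 -0.26  0.63  0.46]
F [-0.62  0.26  0.33] T [-0.     0.059 -0.002] grip 0.0
lip row mean 207.5 [205.4 207.6 208.5 208.7 208.2 206.6]
```

The lip's edges moved down about 3 px and the grip went slack, which suggests it dropped. I'll look to be sure.

```bash
python3 -c "
from h import *
look('pics/l1.png')"
```

```text
t 10.7 pos [0.5574 0.1423 0.1056] yaw 119.68 open 15.4 tiltz [ 0.  0. -1.] q [-0.45  0.7   0.23  1.84 -0.26  0.63  0.46]
F [ 0.09 -0.   -0.58] T [-0.087 -0.021 -0.034] grip 0.0
lip row mean 207.5 [205.4 207.5 208.5 208.7 208.2 206.6]
```

View pics/l1.png

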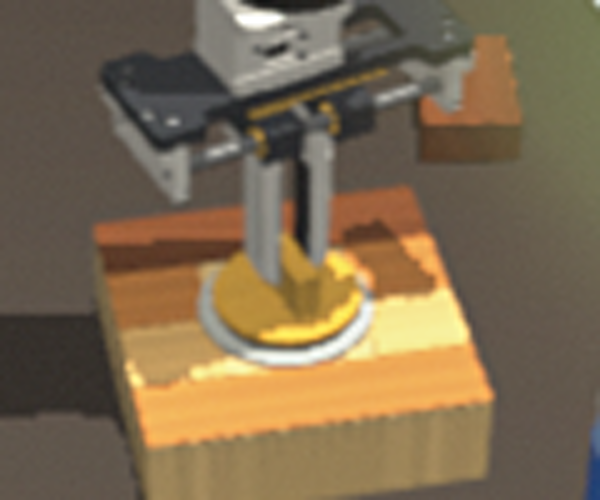

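The dark gap under the flange is gone and the bar sits lower, so the cap has dropped into the start. I'll lower the open jaws about 11 mm along the bar, then start clockwise with the force capped. The pads' width limits torque to roughly newtons × 16 mm.

Request:
carry_out(
  plan=[
    {"jaw": 0.66, "travel": [0, 0, 0.2], "angular": [0, 0, 0.03]},
    {"jaw": 0.66, "travel": [0, 0, 0.4], "angular": [0, 0, 0.03]},
    {"jaw": 0.66, "travel": [0, 0, 0.7], "angular": [0, 0, 0.03]},
    {"jaw": 0.66, "travel": [0, 0, 1.0], "angular": [0, 0, 0.03]},
    {"jaw": 0.66, "travel": [0, 0, 1.1], "angular": [0, 0, 0.03]},
  ],
  newtons=20,
)

```text
time: 11.25
position: [0.5569, 0.1423, 0.0939]
orientation: [-0.0, 0.515, 0.857, -0.0]
contact_force: [-0.1, 0.2, -1.1]
opening: 0.0159
gripper_force: 0.0
```

```bash
python3 -c "
from h import *
look()"
```

```text
t 11.25 pos [0.5569 0.1423 0.0939] yaw 117.96 open 15.9 tiltz [-0.001 -0.    -1.   ] q [-0.45  0.71  0.24  1.85 -0.27  0.61  0.44]
F [-0.08  0.17 -1.13] T [-0.062  0.015  0.016] grip 0.0
lip row mean 207.5 [205.4 207.5 208.4 208.7 208.2 206.6]
```

Request:
carry_out(
  plan=[
    {"jaw": 0.66, "travel": [0, 0, 0], "angular": [0, 0, 0.06]},
    {"jaw": 0.66, "travel": [0, 0, 0], "angular": [0, 0, 0.12]},
    {"jaw": 0.66, "travel": [0, 0, 0], "angular": [0, 0, 0.18]},
    {"jaw": 0.66, "travel": [0, 0, 0], "angular": [0, 0, 0.24]},
    {"jaw": 0.66, "travel": [0, 0, 0], "angular": [0, 0, 0.28]},
  ],
)

```text
time: 11.8
position: [0.5573, 0.1424, 0.0944]
orientation: [0.0, 0.631, 0.776, 0.0]
contact_force: [-0.0, 0.1, -0.7]
opening: 0.0162
gripper_force: 1.6
```

```bash
python3 -c "
from h import *
look()"
```

```text
t 11.8 pos [0.5573 0.1424 0.0944] yaw 101.81 open 16.2 tiltz [ 0. -0. -1.] q [-0.5   0.72  0.31  1.85 -0.36  0.62  0.24]
F [-0.03  0.1  -0.72] T [-0.048  0.013  0.046] grip 1.6
lip row mean 207.44 [205.4 207.5 208.4 208.6 208.2 206.4]
```

Request:
carry_out(
  plan=[
    {"jaw": 0.66, "travel": [0, 0, 0], "angular": [0, 0, 0.05]},
    {"jaw": 0.66, "travel": [0, 0, 0], "angular": [0, 0, 0.1]},
    {"jaw": 0.66, "travel": [0, 0, 0], "angular": [0, 0, 0.15]},
    {"jaw": 0.66, "travel": [0, 0, 0], "angular": [0, 0, 0.2]},
    {"jaw": 0.66, "travel": [0, 0, 0], "angular": [0, 0, 0.25]},
  ],
)

```text
time: 12.35
position: [0.5571, 0.1423, 0.0942]
orientation: [-0.0, 0.722, 0.692, -0.0]
contact_force: [0.1, -0.6, -1.8]
opening: 0.0159
gripper_force: 1.2
```

```bash
python3 -c "
from h import *
look()"
```

```text
t 12.35 pos [0.5571 0.1423 0.0942] yaw 87.52 open 15.9 tiltz [-0. -0. -1.] q [-0.54  0.73  0.38  1.85 -0.43  0.64  0.06]
F [ 0.11 -0.61 -1.85] T [-0.013  0.011  0.017] grip 1.2
lip row mean 207.63 [205.6 207.9 208.6 209.  208.3 206.5]
```

Request:
carry_out(
  plan=[
    {"jaw": 0.66, "travel": [0, 0, 0.02], "angular": [0, 0, 0.05]},
    {"jaw": 0.66, "travel": [0, 0, 0.04], "angular": [0, 0, 0.1]},
    {"jaw": 0.66, "travel": [0, 0, 0.06], "angular": [0, 0, 0.15]},
    {"jaw": 0.66, "travel": [0, 0, 0.08], "angular": [0, 0, 0.2]},
    {"jaw": 0.66, "travel": [0, 0, 0.1], "angular": [0, 0, 0.25]},
  ],
)

```text
time: 12.9
position: [0.5572, 0.1423, 0.0933]
orientation: [-0.0, 0.803, 0.597, -0.0]
contact_force: [-0.8, 0.9, -1.9]
opening: 0.0161
gripper_force: 1.3
```

```bash
python3 -c "
from h import *
look()"
```

```text
t 12.9 pos [0.5572 0.1423 0.0933] yaw 73.24 open 16.1 tiltz [-0. -0. -1.] q [-0.58  0.75  0.45  1.85 -0.51  0.65 -0.11]
F [-0.82  0.92 -1.88] T [-0.022 -0.012  0.04 ] grip 1.3
lip row mean 207.77 [205.8 208.  208.8 209.  208.4 206.7]
```

Request:
carry_out(
  plan=[
    {"jaw": 0.66, "travel": [0, 0, 0.02], "angular": [0, 0, 0.05]},
    {"jaw": 0.66, "travel": [0, 0, 0.04], "angular": [0, 0, 0.1]},
    {"jaw": 0.66, "travel": [0, 0, 0.06], "angular": [0, 0, 0.14]},
    {"jaw": 0.66, "travel": [0, 0, 0.08], "angular": [0, 0, 0.17]},
    {"jaw": 0.66, "travel": [0, 0, 0.1], "angular": [0, 0, 0.2]},
  ],
)

```text
time: 13.45
position: [0.5573, 0.1424, 0.0925]
orientation: [-0.0, 0.858, 0.513, 0.0]
contact_force: [-0.1, -1.1, -0.8]
opening: 0.0161
gripper_force: 2.5
```

```bash
python3 -c "
from h import *
look()"
```

```text
t 13.45 pos [0.5573 0.1424 0.0925] yaw 61.74 open 16.1 tiltz [ 0.  0. -1.] q [-0.61  0.76  0.5   1.86 -0.57  0.67 -0.26]
F [-0.09 -1.05 -0.85] T [-0.037  0.089  0.082] grip 2.5
lip row mean 207.85 [206.2 208.1 209.  209.  208.5 206.6]
```

Request:
carry_out(
  plan=[
    {"jaw": 0.66, "travel": [0, 0, 0.02], "angular": [0, 0, 0.04]},
    {"jaw": 0.66, "travel": [0, 0, 0.04], "angular": [0, 0, 0.08]},
    {"jaw": 0.66, "travel": [0, 0, 0.06], "angular": [0, 0, 0.12]},
    {"jaw": 0.66, "travel": [0, 0, 0.08], "angular": [0, 0, 0.15]},
    {"jaw": 0.66, "travel": [0, 0, 0.08], "angular": [0, 0, 0.15]},
  ],
)

```text
time: 14.0
position: [0.5574, 0.1424, 0.0918]
orientation: [0.0, 0.894, 0.447, 0.0]
contact_force: [1.0, 0.2, 3.2]
opening: 0.0161
gripper_force: 3.0
```

```bash
python3 -c "
from h import *
look()"
```

```text
t 14.0 pos [0.5574 0.1424 0.0918] yaw 53.16 open 16.1 tiltz [ 0.001 -0.    -1.   ] q [-0.63  0.77  0.55  1.86 -0.61  0.68 -0.37]
F [0.98 0.23 3.17] T [-0.09   0.042  0.072] grip 3.0
lip row mean 205.2 [206.4 208.2 209.1 209.1 208.6 207.1]
```

Request:
carry_out(
  plan=[
    {"jaw": 0.66, "travel": [0, 0, -0.05], "angular": [0, 0, 0.03]},
    {"jaw": 0.66, "travel": [0, 0, -0.05], "angular": [0, 0, 0.06]},
    {"jaw": 0.66, "travel": [0, 0, -0.05], "angular": [0, 0, 0.09]},
    {"jaw": 0.66, "travel": [0, 0, -0.05], "angular": [0, 0, 0.12]},
    {"jaw": 0.66, "travel": [0, 0, -0.05], "angular": [0, 0, 0.12]},
  ],
)

```text
time: 14.55
position: [0.5573, 0.1424, 0.0921]
orientation: [0.0, 0.92, 0.393, 0.0]
contact_force: [0.4, -1.2, 0.6]
opening: 0.016
gripper_force: 2.6
```

```bash
python3 -c "
from h import *
look()"
```

```text
t 14.55 pos [0.5573 0.1424 0.0921] yaw 46.28 open 16.0 tiltz [ 0. -0. -1.] q [-0.65  0.78  0.58  1.86 -0.64  0.7  -0.46]
F [ 0.42 -1.18  0.6 ] T [ 0.013 -0.073  0.026] grip 2.6
lip row mean 203.4 [206.2 208.2 209.  175.8 208.4 206.9]
```

Request:
carry_out(
  plan=[
    {"jaw": 0.66, "travel": [0, 0, 0], "angular": [0, 0, 0.04]},
    {"jaw": 0.66, "travel": [0, 0, 0], "angular": [0, 0, 0.08]},
    {"jaw": 0.66, "travel": [0, 0, 0], "angular": [0, 0, 0.12]},
    {"jaw": 0.66, "travel": [0, 0, 0], "angular": [0, 0, 0.15]},
    {"jaw": 0.66, "travel": [0, 0, 0], "angular": [0, 0, 0.15]},
  ],
)

```text
time: 15.1
position: [0.5572, 0.1426, 0.092]
orientation: [-0.0, 0.946, 0.323, -0.0]
contact_force: [1.0, 0.1, -0.9]
opening: 0.0159
gripper_force: 4.2
```

```bash
python3 -c "
from h import *
look()"
```

```text
t 15.1 pos [0.5572 0.1426 0.092 ] yaw 37.75 open 15.9 tiltz [-0. -0. -1.] q [-0.68  0.79  0.62  1.86 -0.68  0.71 -0.57]
F [ 1.03  0.14 -0.89] T [ 0.112 -0.132  0.06 ] grip 4.2
lip row mean 195.68 [206.3 208.2 208.9 172.  208.4 206.9]
```

Request:
carry_out(
  plan=[
    {"jaw": 0.66, "travel": [0, 0, 0], "angular": [0, 0, 0.03]},
    {"jaw": 0.66, "travel": [0, 0, 0], "angular": [0, 0, 0.06]},
    {"jaw": 0.66, "travel": [0, 0, 0], "angular": [0, 0, 0.09]},
    {"jaw": 0.66, "travel": [0, 0, 0], "angular": [0, 0, 0.12]},
    {"jaw": 0.66, "travel": [0, 0, 0], "angular": [0, 0, 0.12]},
  ],
)

```text
time: 15.65
position: [0.5571, 0.1424, 0.0917]
orientation: [0.0, 0.964, 0.266, -0.0]
contact_force: [2.7, 0.5, -8.4]
opening: 0.0164
gripper_force: 8.9
```

```bash
cat >> h.py <<'E'
def look(save=None):
    goal(None); s=optics.get_image("side"); hs=cv2.cvtColor(s["image"],cv2.COLOR_BGR2HSV).astype(float); out=[]
    for c in list(range(304,315))+list(range(321,332)):
        v=hs[:,c,1]; y=np.argmin(v[202:222])+202
        while v[y]<110 and y>195: y-=1
        out.append(y+(v[y]-110)/(v[y]-v[y+1]))
    o=np.array(out); print("lip",np.median(o[:11]).round(2),np.median(o[11:]).round(2))
    if save: cv2.imwrite(save,cv2.resize(s["image"][140:240,260:380],None,fx=5,fy=5,interpolation=cv2.INTER_CUBIC))
E
python3 -c "
from h import *
look()"
```

```text
t 15.65 pos [0.5571 0.1424 0.0917] yaw 30.81 open 16.4 tiltz [-0. -0. -1.] q [-0.69  0.8   0.65  1.86 -0.72  0.73 -0.67]
F [ 2.67  0.5  -8.4 ] T [ 0.218 -0.563  0.211] grip 8.9
lip 207.81 206.88h.py:52: RuntimeWarning: divide by zero encountered in scalar divide
  out.append(y+(v[y]-110)/(v[y]-v[y+1]))
```

Torque is rising (0.21 N m) as the gasket takes load, and friction drags the tool down. I'll follow downward and go on gently.

Request:
carry_out(
  plan=[
    {"jaw": 0.66, "travel": [0, 0, 0.08], "angular": [0, 0, 0.0]},
    {"jaw": 0.66, "travel": [0, 0, 0.1], "angular": [0, 0, 0.03]},
    {"jaw": 0.66, "travel": [0, 0, 0.11], "angular": [0, 0, 0.06]},
    {"jaw": 0.66, "travel": [0, 0, 0.12], "angular": [0, 0, 0.09]},
    {"jaw": 0.66, "travel": [0, 0, 0.12], "angular": [0, 0, 0.09]},
  ],
)

```text
time: 16.2
position: [0.5573, 0.1421, 0.0914]
orientation: [0.0, 0.975, 0.222, 0.0]
contact_force: [0.0, -0.4, 2.2]
opening: 0.0161
gripper_force: 6.2
```

```bash
python3 -c "
from h import *
look()"
```

```text
t 16.2 pos [0.5573 0.1421 0.0914] yaw 25.62 open 16.1 tiltz [ 0. -0. -1.] q [-0.71  0.81  0.67  1.86 -0.74  0.74 -0.73]
F [ 0.05 -0.35  2.24] T [-0.001  0.037  0.147] grip 6.2
lip 208.17 207.28
```

Request:
carry_out(
  plan=[
    {"jaw": 0.66, "travel": [0, 0, 0], "angular": [0, 0, 0.03]},
    {"jaw": 0.66, "travel": [0, 0, 0.0], "angular": [0, 0, 0.06]},
    {"jaw": 0.66, "travel": [0, 0, 0.0], "angular": [0, 0, 0.09]},
    {"jaw": 0.66, "travel": [0, 0, 0.0], "angular": [0, 0, 0.09]},
    {"jaw": 0.66, "travel": [0, 0, 0.0], "angular": [0, 0, 0.09]},
  ],
)

```text
time: 16.75
position: [0.5574, 0.1422, 0.0911]
orientation: [0.0, 0.984, 0.178, 0.0]
contact_force: [0.1, -0.9, 4.3]
opening: 0.0162
gripper_force: 5.9
```

```bash
python3 -c "
from h import *
look()"
```

```text
t 16.75 pos [0.5574 0.1422 0.0911] yaw 20.55 open 16.2 tiltz [ 0. -0. -1.] q [-0.72  0.82  0.7   1.86 -0.76  0.75 -0.8 ]
F [ 0.13 -0.87  4.28] T [-0.131  0.055  0.077] grip 5.9
lip 208.17 207.25
```

The lip has stopped sinking, so the cap is on the level part. I'll finish in small turns until the torque rises.

Request:
carry_out(
  plan=[
    {"jaw": 0.66, "travel": [0, 0, -0.04], "angular": [0, 0, 0.02]},
    {"jaw": 0.66, "travel": [0, 0, -0.04], "angular": [0, 0, 0.04]},
    {"jaw": 0.66, "travel": [0, 0, -0.04], "angular": [0, 0, 0.06]},
    {"jaw": 0.66, "travel": [0, 0, -0.04], "angular": [0, 0, 0.07]},
    {"jaw": 0.66, "travel": [0, 0, -0.04], "angular": [0, 0, 0.07]},
  ],
)

```text
time: 17.3
position: [0.5576, 0.1425, 0.0913]
orientation: [0.0, 0.99, 0.144, 0.0]
contact_force: [2.9, 0.5, 1.1]
opening: 0.0161
gripper_force: 15.0
```

```bash
python3 -c "
from h import *
look('pics/l2.png')"
```

```text
t 17.3 pos [0.5576 0.1425 0.0913] yaw 16.56 open 16.1 tiltz [ 0.001 -0.    -1.   ] q [-0.73  0.83  0.72  1.86 -0.78  0.76 -0.86]
F [2.93 0.52 1.14] T [ 0.079 -0.479  0.387] grip 15.0
lip 207.71 207.15
```

View pics/l2.png

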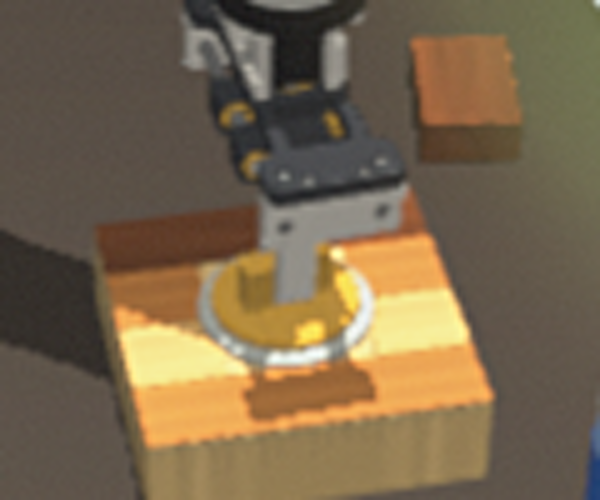

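Torque rose sharply to 0.39 N m from 0.08 after the level part, so the lugs are at the end stop. The picture shows the flange low and level on the rim. I'll back off within the play, open and rise.

Request:
carry_out(
  plan=[
    {"jaw": 0.66, "travel": [0, 0, 0], "angular": [0, 0, -0.05]},
    {"jaw": 0.66, "travel": [0, 0, 0], "angular": [0, 0, -0.1]},
    {"jaw": 0.5, "travel": [0, 0, 0], "angular": [0, 0, -0.1]},
    {"jaw": 0.3, "travel": [0, 0, 0], "angular": [0, 0, -0.1]},
    {"jaw": 0.2, "travel": [0, 0, 0], "angular": [0, 0, -0.1]},
  ],
)

```text
time: 17.85
position: [0.5566, 0.1423, 0.0911]
orientation: [-0.0, 0.981, 0.193, -0.001]
contact_force: [-0.6, 0.2, 0.7]
opening: 0.0353
gripper_force: 0.0
```

Request:
carry_out(
  plan=[
    {"jaw": 0.2, "travel": [0, 0, -1], "angular": [0, 0, 0]},
    {"jaw": 0.2, "travel": [0, 0, -4], "angular": [0, 0, 0]},
    {"jaw": 0.2, "travel": [0, 0, -8], "angular": [0, 0, 0]},
    {"jaw": 0.2, "travel": [0, 0, -12], "angular": [0, 0, 0]},
    {"jaw": 0.2, "travel": [0, 0, -14], "angular": [0, 0, 0]},
  ],
)

```text
time: 18.35
position: [0.5585, 0.1419, 0.2354]
orientation: [0.0, 0.981, 0.193, 0.002]
contact_force: [0.5, -0.2, -0.2]
opening: 0.0375
gripper_force: 0.0
```

Request:
carry_out(
  plan=[
    {"jaw": 0, "travel": [0, 3, 0], "angular": [0, 0, 0]},
    {"jaw": 0, "travel": [0, 7, 0], "angular": [0, 0, 0]},
    {"jaw": 0, "travel": [0, 11, 0], "angular": [0, 0, 0]},
    {"jaw": 0, "travel": [0, 14, 0], "angular": [0, 0, 0]},
    {"jaw": 0, "travel": [0, 14, 0], "angular": [0, 0, 0]},
  ],
)

```text
time: 18.85
position: [0.6111, 0.0067, 0.2327]
orientation: [0.002, 0.982, 0.189, 0.001]
contact_force: [0.2, 0.7, -0.0]
opening: 0.0472
gripper_force: 0.0
```

Run:
```python
from h import *
look()
s=optics.get_image("side"); d=optics.get_image("top")
a=cv2.resize(s["image"][155:235,265:375],(720,524),interpolation=cv2.INTER_CUBIC)
t=np.linspace(0,2*np.pi,60)
for z,c in ((.0605,(255,0,0)),(.0655,(0,0,255))):
    q=proj(s,np.c_[.5568+.04*np.cos(t),.1423+.04*np.sin(t),np.full(60,z)]); q=(q+.5-[265,155])*[720/110,524/80]
    cv2.polylines(a,[q.astype(int)],True,c,1)
cv2.imwrite("pics/f.png",a)
```

```text
t 18.85 pos [0.6111 0.0067 0.2327] yaw 21.82 open 47.2 tiltz [ 0.002 -0.004 -1.   ] q [-0.53  0.7   0.83  1.64 -0.57  1.06 -0.73]
F [ 0.16  0.7  -0.04] T [0.001 0.12  0.019] grip 0.0
lip 207.76 207.11
```

View pics/f.png

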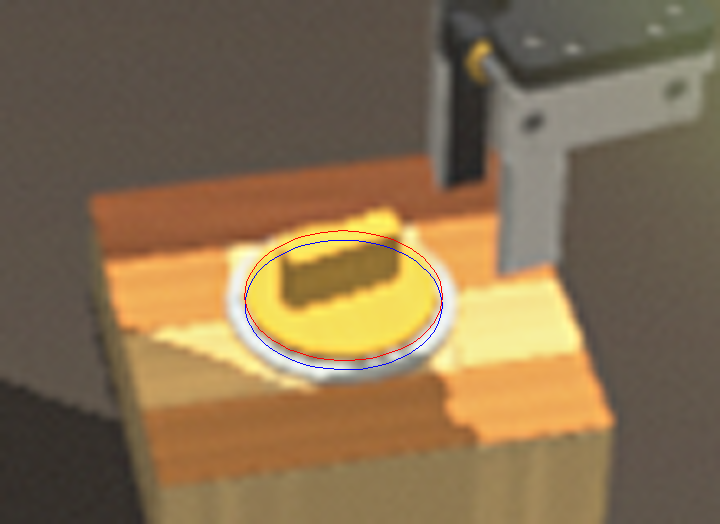

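The gripper is clear. The flange sits level in the ring, but I want a firmer height figure, so I'll fit a cap silhouette to the brass mask.

```bash
cat > fit.py <<'E'
from h import *
from scipy.optimize import minimize
def hull(P,s,f=8):
    q=((proj(s,P)+.5-[290,170])*f).astype(np.int32); im=np.zeros((60*f,56*f),np.uint8); cv2.fillConvexPoly(im,cv2.convexHull(q),255); return im
def model(s,x,y,z,a):
    t=np.linspace(0,2*np.pi,90); D=np.c_[x+.04*np.cos(t),y+.04*np.sin(t)]
    fl=np.r_[np.c_[D,np.full(90,z)],np.c_[D,np.full(90,z+.005)]]
    c,n=np.cos(a),np.sin(a); B=np.array([[x+c*u-n*v,y+n*u+c*v,z+w] for u in(-.025,.025) for v in(-.007,.007) for w in(.005,.033)])
    return cv2.resize(cv2.bitwise_or(hull(fl,s),hull(B,s)),(56,60),interpolation=cv2.INTER_AREA)/255.
s=optics.get_image("side"); im=s["image"][170:230,290:346]; hs=cv2.cvtColor(im,cv2.COLOR_BGR2HSV)
m=cv2.inRange(hs,(21,150,60),(34,255,255)); n,l,st,_=cv2.connectedComponentsWithStats(m); m=(l==1+np.argmax(st[1:,4])).astype(float)
print("mask px",m.sum(), "rows",np.nonzero(m.any(1))[0][[0,-1]]+170,"cols",np.nonzero(m.any(0))[0][[0,-1]]+290)
for zz in (.060,.0605,.062,.065,.068,.0745):
    best=min((minimize(lambda p:np.abs(model(s,p[0],p[1],zz,p[2])-m).sum(),[.557,.1423,np.radians(a)],method="Nelder-Mead",options=dict(initial_simplex=[[.557,.1423,np.radians(a)],[.558,.1423,np.radians(a)],[.557,.1433,np.radians(a)],[.557,.1423,np.radians(a+8)]],maxiter=60)) for a in(10,22)),key=lambda r:r.fun)
    fixed=min(np.abs(model(s,.5571,.1423,zz,np.radians(a))-m).sum() for a in range(0,40,3))
    print(zz,"free xy",best.x[:2].round(4),np.degrees(best.x[2]).round(1),round(best.fun,1),"fixed xy",round(fixed,1))
# column bottoms: brass -> non-brass, against rendered model
for c in (306,310,314,318,322,326,330):
    v=hs[:,c-290]; k=np.nonzero(m[:,c-290])[0]; pm=[round(float(np.interp(.5,model(s,.5571,.1423,z,.35)[40:,c-290][::-1],np.arange(60,40,-1)))+170,1) if False else int(np.nonzero(model(s,.5571,.1423,z,.35)[:,c-290]>.5)[0].max()+170) for z in (.0605,.065,.0745)]
    print(c,"mask bottom",k.max()+170,"model",pm, "HSV below",[tuple(int(i) for i in v[j]) for j in range(k.max()-1,k.max()+5)])
E
python3 fit.py
```

```text
mask px 299.0 rows [188 208] cols [303 331]
0.06 free xy [0.5556 0.1498] 8.2 227.3 fixed xy 256.3
0.0605 free xy [0.5549 0.1509] 6.5 227.7 fixed xy 252.1
0.062 free xy [0.5548 0.1474] 8.0 230.2 fixed xy 242.0
0.065 free xy [0.5555 0.145 ] 6.4 231.9 fixed xy 235.7
0.068 free xy [0.556  0.1422] 4.6 235.8 fixed xy 237.7
0.0745 free xy [0.5564 0.1346] 5.2 243.4 fixed xy 312.7
306 mask bottom 205 model [207, 206, 203] HSV below [(26, 166, 249), (23, 177, 245), (17, 119, 202), (24, 26, 198), (54, 6, 231), (45, 6, 236)]
310 mask bottom 207 model [209, 208, 205] HSV below [(26, 160, 249), (23, 177, 246), (17, 135, 176), (25, 25, 196), (50, 6, 248), (39, 16, 229)]
314 mask bottom 208 model [210, 209, 206] HSV below [(26, 161, 249), (22, 175, 246), (19, 127, 167), (25, 25, 175), (39, 16, 204), (41, 13, 152)]
318 mask bottom 208 model [211, 209, 207] HSV below [(26, 159, 250), (22, 173, 250), (18, 144, 163), (23, 42, 147), (41, 13, 161), (39, 12, 148)]
322 mask bottom 207 model [210, 209, 206] HSV below [(26, 162, 249), (23, 173, 250), (19, 174, 169), (18, 68, 143), (38, 13, 159), (40, 15, 156)]
326 mask bottom 206 model [209, 207, 205] HSV below [(26, 165, 251), (21, 181, 247), (18, 134, 148), (19, 32, 137), (40, 14, 160), (34, 12, 150)]
330 mask bottom 202 model [206, 205, 202] HSV below [(26, 168, 248), (24, 168, 247), (19, 152, 228), (18, 74, 208), (40, 7, 230), (48, 5, 246)]
```

The silhouette isn't sharp enough to settle the last millimetres. A light touch on the bar's top with closed fingers will give the height: contact near TCP z = 0.115–0.116 means home.

Request:
carry_out(
  plan=[
    {"jaw": 1, "travel": [0, -3, 0], "angular": [0, 0, 0]},
    {"jaw": 1, "travel": [0, -7, 0], "angular": [0, 0, 0]},
    {"jaw": 1, "travel": [0, -11, 0], "angular": [0, 0, 0]},
    {"jaw": 1, "travel": [0, -14.5, 0], "angular": [0, 0, 0]},
    {"jaw": 1, "travel": [0, -14.5, 0], "angular": [0, 0, 0]},
  ],
)

```text
time: 19.55
position: [0.5523, 0.1553, 0.2305]
orientation: [-0.002, 0.98, 0.199, -0.001]
contact_force: [0.1, -0.0, -0.9]
opening: 0.0109
gripper_force: 0.0
```

Request:
carry_out(
  plan=[
    {"jaw": 1, "travel": [0, 0, 3], "angular": [0, 0, 0]},
    {"jaw": 1, "travel": [0, 0, 6], "angular": [0, 0, 0]},
    {"jaw": 1, "travel": [0, 0, 9], "angular": [0, 0, 0]},
    {"jaw": 1, "travel": [0, 0, 10.5], "angular": [0, 0, 0]},
    {"jaw": 1, "travel": [0, 0, 10.5], "angular": [0, 0, 0]},
  ],
)

```text
time: 20.05
position: [0.5539, 0.1472, 0.1248]
orientation: [0.0, 0.981, 0.193, -0.002]
contact_force: [-0.2, -0.6, -0.5]
opening: 0.0004
gripper_force: 0.0
```

```bash
python3 -c "
from h import *
goal((.5573,.1423,.1175),22)"
```

```text
t 20.05 pos [0.5539 0.1472 0.1248] yaw 22.31 open 0.4 tiltz [-0.004 -0.001 -1.   ] q [-0.75  0.78  0.74  1.84 -0.71  0.81 -0.82]
F [-0.24 -0.65 -0.5 ] T [-0.     0.115 -0.007] grip 0.0
travel cm [0.13 0.59 0.73] ang [-0.001  0.004  0.005]
```

Request:
carry_out(
  plan=[
    {"jaw": 1, "travel": [0.1, 0.3, 0.1], "angular": [0, 0, 0]},
    {"jaw": 1, "travel": [0.1, 0.5, 0.3], "angular": [0, 0, 0]},
    {"jaw": 1, "travel": [0.1, 0.5, 0.5], "angular": [0, 0, 0]},
    {"jaw": 1, "travel": [0.1, 0.5, 0.6], "angular": [0, 0, 0]},
    {"jaw": 1, "travel": [0.1, 0.5, 0.6], "angular": [0, 0, 0]},
  ],
)

```text
time: 20.55
position: [0.5581, 0.1429, 0.1206]
orientation: [-0.0, 0.981, 0.193, 0.0]
contact_force: [-1.0, 0.2, -0.7]
opening: 0.0004
gripper_force: 0.0
```

Request:
carry_out(
  plan=[
    {"jaw": 1, "travel": [0, 0, 0.03], "angular": [0, 0, 0]},
    {"jaw": 1, "travel": [0, 0, 0.05], "angular": [0, 0, 0]},
    {"jaw": 1, "travel": [0, 0, 0.07], "angular": [0, 0, 0]},
    {"jaw": 1, "travel": [0, 0, 0.08], "angular": [0, 0, 0]},
    {"jaw": 1, "travel": [0, 0, 0.08], "angular": [0, 0, 0]},
  ],
)

```text
time: 21.05
position: [0.5581, 0.1427, 0.1195]
orientation: [0.0, 0.981, 0.193, -0.0]
contact_force: [-0.3, -0.4, 0.3]
opening: 0.0005
gripper_force: 0.0
```

```bash
python3 -c "
from h import *
goal((.5573,.1423,.1155),22)"
```

```text
t 21.05 pos [0.5581 0.1427 0.1195] yaw 22.27 open 0.5 tiltz [-0. -0. -1.] q [-0.74  0.78  0.73  1.84 -0.71  0.8  -0.81]
F [-0.34 -0.39  0.28] T [-0.055  0.13   0.017] grip 0.0
travel cm [-0.09  0.01  0.4 ] ang [0.    0.    0.005]
```

Request:
carry_out(
  plan=[
    {"jaw": 1, "travel": [0, 0, 0.03], "angular": [0, 0, 0]},
    {"jaw": 1, "travel": [0, 0, 0.07], "angular": [0, 0, 0]},
    {"jaw": 1, "travel": [0, 0, 0.12], "angular": [0, 0, 0]},
    {"jaw": 1, "travel": [0, 0, 0.15], "angular": [0, 0, 0]},
    {"jaw": 1, "travel": [0, 0, 0.15], "angular": [0, 0, 0]},
  ],
)

```text
time: 21.55
position: [0.5581, 0.1427, 0.118]
orientation: [0.0, 0.981, 0.193, -0.0]
contact_force: [-0.2, 0.0, 0.1]
opening: 0.0004
gripper_force: 0.0
```

Request:
carry_out(
  plan=[
    {"jaw": 1, "travel": [0, 0, 0.02], "angular": [0, 0, 0]},
    {"jaw": 1, "travel": [0, 0, 0.04], "angular": [0, 0, 0]},
    {"jaw": 1, "travel": [0, 0, 0.06], "angular": [0, 0, 0]},
    {"jaw": 1, "travel": [0, 0, 0.08], "angular": [0, 0, 0]},
    {"jaw": 1, "travel": [0, 0, 0.08], "angular": [0, 0, 0]},
  ],
)

```text
time: 22.05
position: [0.5581, 0.1428, 0.1172]
orientation: [-0.0, 0.981, 0.193, -0.0]
contact_force: [0.2, 0.5, 0.3]
opening: 0.0004
gripper_force: 0.0
```

```bash
python3 -c "
from h import *
goal((.5573,.1423,.1155),22)"
```

```text
t 22.05 pos [0.5581 0.1428 0.1172] yaw 22.27 open 0.4 tiltz [-0.  0. -1.] q [-0.73  0.79  0.72  1.84 -0.72  0.8  -0.81]
F [0.23 0.51 0.32] T [-0.082  0.205 -0.023] grip 0.0
travel cm [-0.09  0.01  0.17] ang [-0.     0.     0.005]
```

Request:
carry_out(
  plan=[
    {"jaw": 1, "travel": [0, 0, 0.02], "angular": [0, 0, 0]},
    {"jaw": 1, "travel": [0, 0, 0.04], "angular": [0, 0, 0]},
    {"jaw": 1, "travel": [0, 0, 0.06], "angular": [0, 0, 0]},
    {"jaw": 1, "travel": [0, 0, 0.06], "angular": [0, 0, 0]},
    {"jaw": 1, "travel": [0, 0, 0.06], "angular": [0, 0, 0]},
  ],
)

```text
time: 22.55
position: [0.5581, 0.1427, 0.1167]
orientation: [0.0, 0.981, 0.193, -0.0]
contact_force: [-1.1, -0.5, 0.3]
opening: 0.0009
gripper_force: 0.0
```

Request:
carry_out(
  plan=[
    {"jaw": 1, "travel": [0, 0, 0.02], "angular": [0, 0, 0]},
    {"jaw": 1, "travel": [0, 0, 0.04], "angular": [0, 0, 0]},
    {"jaw": 1, "travel": [0, 0, 0.05], "angular": [0, 0, 0]},
    {"jaw": 1, "travel": [0, 0, 0.05], "angular": [0, 0, 0]},
    {"jaw": 1, "travel": [0, 0, 0.05], "angular": [0, 0, 0]},
  ],
)

```text
time: 23.05
position: [0.5582, 0.1427, 0.1163]
orientation: [-0.0, 0.981, 0.193, 0.0]
contact_force: [-0.3, 0.3, 2.3]
opening: 0.0003
gripper_force: 1.1
```

```bash
python3 -c "
from h import *
goal((.5573,.1423,.1155),22)"
```

```text
t 23.05 pos [0.5582 0.1427 0.1163] yaw 22.27 open 0.3 tiltz [ 0.  0. -1.] q [-0.73  0.79  0.72  1.84 -0.72  0.79 -0.81]
F [-0.32  0.3   2.34] T [-0.004  0.234 -0.013] grip 1.1
travel cm [-0.1   0.01  0.08] ang [-0.    -0.     0.005]
```

Contact is at TCP z = 0.1163, so the flange underside is about 1.2 ± 0.3 mm above the rim. That's home or just short of it. To be sure I'll regrip gently and check whether any turn remains, keeping well below 0.5 N m.

Request:
carry_out(
  plan=[
    {"jaw": 0.6, "travel": [-0.1, 0, -1.5], "angular": [0, 0, 0]},
    {"jaw": 0.5, "travel": [-0.1, 0, -1.5], "angular": [0, 0, 0]},
    {"jaw": 0.45, "travel": [-0.1, 0, -1.5], "angular": [0, 0, 0]},
    {"jaw": 0.45, "travel": [-0.1, 0, -1.5], "angular": [0, 0, 0]},
    {"jaw": 0.45, "travel": [-0.1, 0, -0.5], "angular": [0, 0, 0]},
  ],
  newtons=10,
)

```text
time: 23.55
position: [0.558, 0.1425, 0.1216]
orientation: [-0.0, 0.981, 0.193, 0.001]
contact_force: [-0.1, -0.4, -0.7]
opening: 0.026
gripper_force: 0.0
```

Request:
carry_out(
  plan=[
    {"jaw": 0.45, "travel": [0, 0, 1], "angular": [0, 0, 0]},
    {"jaw": 0.45, "travel": [0, 0, 2], "angular": [0, 0, 0]},
    {"jaw": 0.45, "travel": [0, 0, 2.8], "angular": [0, 0, 0]},
    {"jaw": 0.66, "travel": [0, 0, 2.8], "angular": [0, 0, 0]},
    {"jaw": 0.8, "travel": [0, 0, 2.8], "angular": [0, 0, 0]},
  ],
)

```text
time: 24.05
position: [0.5569, 0.1422, 0.0927]
orientation: [0.0, 0.981, 0.193, -0.0]
contact_force: [0.7, -0.2, -5.7]
opening: 0.0149
gripper_force: 9.9
```

Request:
carry_out(
  plan=[
    {"jaw": 0.9, "travel": [0, 0, 0], "angular": [0, 0, 0]},
    {"jaw": 1, "travel": [0, 0, 0], "angular": [0, 0, 0]},
    {"jaw": 1, "travel": [0, 0, 0], "angular": [0, 0, 0]},
    {"jaw": 1, "travel": [0, 0, 0], "angular": [0, 0, 0]},
    {"jaw": 1, "travel": [0, 0, 0], "angular": [0, 0, 0]},
  ],
  newtons=15,
)

```text
time: 24.55
position: [0.5569, 0.1422, 0.0928]
orientation: [0.0, 0.981, 0.193, -0.0]
contact_force: [0.4, -1.2, -9.9]
opening: 0.0146
gripper_force: 14.9
```

```bash
python3 -c "
from h import *
goal((.5573,.1423,.0920),22)"
```

```text
t 24.55 pos [0.5569 0.1422 0.0928] yaw 22.28 open 14.6 tiltz [-0.001 -0.    -1.   ] q [-0.72  0.82  0.69  1.86 -0.75  0.75 -0.78]
F [ 0.42 -1.25 -9.85] T [-0.36  -0.08   0.179] grip 14.9
travel cm [0.04 0.   0.08] ang [0.    0.001 0.005]
```

Request:
carry_out(
  plan=[
    {"jaw": 1, "travel": [0, 0, 0.07], "angular": [0, 0, 0]},
    {"jaw": 1, "travel": [0, 0, 0.07], "angular": [0, 0, 0.01]},
    {"jaw": 1, "travel": [0, 0, 0.07], "angular": [0, 0, 0.02]},
    {"jaw": 1, "travel": [0, 0, 0.07], "angular": [0, 0, 0.03]},
    {"jaw": 1, "travel": [0, 0, 0.07], "angular": [0, 0, 0.03]},
  ],
  newtons=20,
)

```text
time: 25.05
position: [0.5571, 0.1422, 0.0927]
orientation: [0.0, 0.984, 0.178, -0.0]
contact_force: [-1.4, -1.4, -2.0]
opening: 0.0151
gripper_force: 20.8
```

```bash
python3 -c "
from h import *
goal((.5573,.1423,.0920),22)"
```

```text
t 25.05 pos [0.5571 0.1422 0.0927] yaw 20.55 open 15.1 tiltz [-0. -0. -1.] q [-0.72  0.82  0.7   1.86 -0.76  0.75 -0.8 ]
F [-1.37 -1.39 -1.99] T [-0.505  0.645  0.371] grip 20.8
travel cm [0.02 0.   0.07] ang [-0.     0.    -0.025]
```

The jaws twist on the bar (opening 14.6 → 15.1 mm) and torque reaches 0.37 N m, but the bar stays at about 24.5°. So the cap is at its end stop and home. I'll ease back, open and leave.

Request:
carry_out(
  plan=[
    {"jaw": 1, "travel": [0, 0, 0], "angular": [0, 0, -0.03]},
    {"jaw": 1, "travel": [0, 0, 0], "angular": [0, 0, -0.07]},
    {"jaw": 0.7, "travel": [0, 0, 0], "angular": [0, 0, -0.07]},
    {"jaw": 0.4, "travel": [0, 0, 0], "angular": [0, 0, -0.07]},
    {"jaw": 0.2, "travel": [0, 0, 0], "angular": [0, 0, -0.07]},
  ],
)

```text
time: 25.55
position: [0.5584, 0.1429, 0.093]
orientation: [-0.0, 0.977, 0.212, 0.001]
contact_force: [-0.5, 0.1, 0.4]
opening: 0.0268
gripper_force: 0.0
```

Request:
carry_out(
  plan=[
    {"jaw": 0.2, "travel": [0, 0, -1], "angular": [0, 0, 0]},
    {"jaw": 0.2, "travel": [0, 0, -4], "angular": [0, 0, 0]},
    {"jaw": 0.2, "travel": [0, 0, -8], "angular": [0, 0, 0]},
    {"jaw": 0.2, "travel": [0, 0, -12], "angular": [0, 0, 0]},
    {"jaw": 0.2, "travel": [0, 0, -14], "angular": [0, 0, 0]},
  ],
)

```text
time: 26.05
position: [0.5591, 0.1421, 0.2368]
orientation: [-0.0, 0.977, 0.212, 0.003]
contact_force: [0.7, 0.2, 0.3]
opening: 0.0373
gripper_force: 0.0
```

Request:
carry_out(
  plan=[
    {"jaw": 0.2, "travel": [0, 0, -14], "angular": [0, 0, 0]},
    {"jaw": 0.2, "travel": [0, 0, 0], "angular": [0, 0, 0]},
    {"jaw": 0.2, "travel": [0, 0, 0], "angular": [0, 0, 0]},
    {"jaw": 0.2, "travel": [0, 0, 0], "angular": [0, 0, 0]},
    {"jaw": 0.2, "travel": [0, 0, 0], "angular": [0, 0, 0]},
  ],
)

```text
time: 26.55
position: [0.5579, 0.1422, 0.2337]
orientation: [0.0, 0.977, 0.213, 0.001]
contact_force: [0.3, 0.6, 0.5]
opening: 0.0375
gripper_force: 0.0
```

```bash
python3 -c "
from h import *
look()
from cell import workorder
print(workorder.close_job())"
```

```text
t 26.55 pos [0.5579 0.1422 0.2337] yaw 24.54 open 37.5 tiltz [ 0.001 -0.    -1.   ] q [-0.81  0.65  0.85  1.74 -0.56  1.01 -0.9 ]
F [0.3  0.56 0.52] T [-0.009  0.136  0.026] grip 0.0
lip 207.69 207.15
the job is handed in; nothing more can be done
None
```

The brass cap is screwed clockwise onto its end stop (0.39 N m at most), released, and the job handed in at 26.6 s; a light touch put the flange about 1.2 ± 0.3 mm above the rim, so the stop, not the height, is my evidence that it is fully home.

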